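Lock the stove stand's pot arm with its quarter-turn thumbscrew

ROBOT

A 6-joint arm with a two-finger parallel gripper is mounted at the origin on the work surface. World frame = base frame: x ahead of the robot, y to its left, z up, the work surface at z = 0. Lengths are in mm, angles in rad, forces in N, time in s.
With the tool pointing down it reaches from about 350 to 875 mm from the base axis. Payload 4.2 kg.
Tool frame: the origin (TCP) lies midway between the tips of the shut fingers; the grasp point (between the pads) lies 19 mm behind it; z points along the fingers, y is the line along which they close (so a half turn about z gives the same grasp; the last joint's range is limited). The gripper opens to 85 mm and grips with 20 to 120 N. Pads are 22 mm wide; open, the fingers measure 114 mm over their backs; the gripper's body (76 mm by 85 mm) begins 54 mm behind the grasp point. The pads swing forward as they close: fully open they stand 13 mm farther back than shut.
Start: joints at [-1.013, 0.385, 0.008, 0, -1.194, -0.259], TCP at [183.999, -597.28, 231.312] pointing down, gripper open.
Joint ranges: [-3.14, 3.14], [-1.21, 2.06], [-1.07, 1.41], [-3.16, 2.05], [-2.99, -0.16], [-3.1, 3.1]. Speed limits (rad/s): [2.79, 2.79, 3.14, 3.14, 3.14, 3.14].

INTERFACE

Orientations are given as a unit quaternion [x, y, z, w].
In Python, from bench import read_state, get_image, job_done gives the robot as it stands.
- The arm moves only by the tool servo_tool, never from a script. Its arguments are lists of equal length, an entry for each row: "rotation": the turn, a rotation vector about the world's x, y, z scaled (see below), a list of three; "slide": the shift along the world's x, y, z scaled (see below), a list of three; "grip": the opening, from -1 (shut) to 1 (fully open). In form: {"rotation": [[rx, ry, rz], ...], "slide": [[tx, ty, tz], ...], "grip": [grip, ...]}. A call has 1 to 8 rows; each row is the pose to reach, as a shift and turn from the pose commanded when the call began, turning the shorter way round; what a row does not reach only later rows make up. The controller multiplies each number of a shift by 0.2 m and each number of a turn by 360 degrees. A row lasts 1/8 s, in which the tool goes at most 62.5 mm and 10.7 degrees, less where a joint would pass 70% of its speed; a pose out of reach is approached as far as the arm can. A call with a number of a shift or a turn outside -1 to 1 is refused whole. A call with a gripper value outside its range is refused whole. The fingers move at their own pace and stop on an object; the grip force is fixed at half the most. Time passes only in rows, so rows that repeat a pose let the fingers close. It gives the time, the measured TCP pose, the force, the opening and the grip force at its end, in the units of the state.
- read_state(): the state, without advancing time (a new reading comes with each control period).
- get_image(name): name is "side" or "top" or "wrist"; returns a dict with "image" (384x512x3 uint8, red, green, blue), "depth" (384x512 float32, mm along the optical axis (not along the pixel's ray), 0 where there is no reading), "camera_matrix" (3x3 intrinsics, pixels), "rvec" (rotation vector, rad) and "tvec" (3), from world to camera coordinates, as OpenCV has them; the wrist camera has in their place "hand_eye" (4x4, takes a point from camera to tool coordinates, whose origin is the TCP and whose axes are the flange's). Camera axes: x right, y down, z forward; pixel columns grow to the right and rows downward; lengths in mm; the calibration is good to about 2 mm. A picture is of the moment at which its call begins: read the wrist's pose just before it.
- job_done(): hands the job in; it is judged then, once.
The state is a dict: "clock": time; "joints": joint angles; "joint_vel": joint speeds; "joint_efforts": joint torques, N m; "position": TCP position; "ee_rot": TCP orientation; "contact_force": force on the tool from outside, world axes, zero at the start; "wrist_torque": the same for the moment, N m; "gripper_width": finger opening in mm; "grasp_force": force on a finger pad.
Only numpy, scipy, OpenCV 4.12 (cv2) and the standard library are available. Lean on these libraries where they do the work, as an engineer would, in place of code of your own. Each camera call takes 0.05 s, during which the arm holds its last target. There are 200 camera calls.

TASK

Get the stove stand ready for the percolator: swing its pot arm out until the arm's slot is centred over the window in the side lug. Then take the flat-tabbed thumbscrew from its parking slot, pass it down through the arm and the slotted channel nut under the lug, feeling for the hole and never forcing it, press it down against the spring plate and give it a quarter turn, so that it stays locked down, tab across the arm, when you let go. Leave everything else on the bench where it is.

Things in the scene. Friction and masses are not known exactly. Their poses are not given: they have to be found in the camera images.
- stand: Fixed folding aluminium stove stand, deck about 195 x 220 mm, top face 111 mm above the bench. Origin on the bench under its middle; x away from the robot, y left, z up. Two parking slots 30 x 20 mm (long in x) in the left rail at (-62.5, 85) and (37.5, 85) mm. The pot arm pivots on the right rail; the lug sticks out on the right (-y), under where the arm is to lie.
- lug_window (a point): Centre, at its top face (111 mm up), of the 36 mm (stand x) by 34 mm (stand y) window in the right-hand lug. Under it a steel channel nut, 6 mm thick, top face 14 mm below the arm's top face, slot 11.5 mm (x) by 30 mm (y). It slides in its C-channel along stand x only, stiffly (4 N); its slot lies anywhere within 10 mm either side of the window's centre: not measured, find it by feel.
- pivot_top (a point): The pot arm's pivot on the stand, upright axis; the arm turns about it stiffly (0.16 N m) and stays where left. Slot centre 80 mm and stud 140 mm out along the arm.
- slot_top (a point): Centre, in the top face of the pot arm (36 mm wide, 6 mm thick strap, top 118 mm above the bench), of its slot, 30 mm along the arm by 11.5 mm across. x runs along the arm from slot to pivot, z up. The arm starts part folded, over the front right of the deck; it swings anticlockwise seen from above to lie over the lug, pointing to the stand's -y. A spring plate surrounds the slot: see thumbscrew.
- stud_top (a point): Centre of the top of the round steel stud, 20 mm in diameter and 28 mm tall, at the free end of the pot arm; grip it to swing the arm.
- thumbscrew: Steel thumbscrew, parked with its flange on the deck. Origin: axis, underside of flange (34 mm across, 4 mm thick). Above: flat tab 28 (x) x 9 (y) x 28 mm. Below: 10 mm shank, cross bar 20 (x) x 5 x 5 mm at 23.5 to 28.5 mm, tip at 32.5 mm. Arm's spring plate (slot 30 x 14) stands 6 mm proud, sinks to 2 mm (3 to 8 N). Flange 2 to 3.5 mm above the arm frees the bar to turn under the nut.
- screw_tip (a point): Tip of the thumbscrew's shank, on its axis, 32.5 mm below its flange's underside; 9.4 mm across, tapering out to 10 mm over 4 mm. Presses above 30 N between thumbscrew and stand, arm or channel nut count as forcing.
- knurled_screw: A different, round-headed knurled screw (head 22 mm across, 14 mm tall, 34 mm flange) in the other parking slot; stays there. Origin on its axis in the flange's underside.
- percolator: Stainless percolator, 124 mm across its foot, 200 mm tall, black handle; leave it. Origin at the centre of its foot.
- measuring_cup: Glass measuring cup, 88 mm across, 100 mm tall, handle on +y; leave it. Origin at the centre of its foot.
- whisk: Black nylon whisk lying on the bench, 265 mm long along x, up to 62 mm high; leave it. Origin on the bench at the handle's front end.
- caddy: Grey hard plastic utensil caddy, 120 x 160 x 130 mm, with utensils up to 230 mm; leave it. Origin at the centre of its foot.
- gas_canister: Squat grey gas canister, 108 mm across, 85 mm tall; leave it. Origin at the centre of its foot.
- mug: Steel mug, 80 mm across, 85 mm tall, handle on +y; leave it. Origin at the centre of its foot.
Not all that is in view belongs to the job. Leave any green or pink look-alike of the thumbscrew alone.

How it is judged (in metres and radians):
On the way, in this order (a step that is already met when the one before it is completed fails the run):
1. the pot arm is swung out with the centre of its slot within 8 mm of the centre of the lug's window, seen from above (horizontal distance between slot_top and lug_window below 0.008 m), for 0.2 s.
2. the thumbscrew stands in the arm's slot, its tip at least 25 mm below the arm's top face, so through the channel nut (z of screw_tip in the frame of slot_top below -0.025 m and horizontal distance between screw_tip and slot_top below 0.011 m), for 0.1 s.
At the end, for the whole second after the job is handed in: Let go and at rest: thumbscrew upright within 0.1 rad and within 11 mm of the slot's centre, its flange less than 5 mm above the arm's top face, its tab turned more than 63 degrees across the slot; the arm's slot within 14 mm of the centre of the lug's window, seen from above (horizontal distance between slot_top and lug_window below 0.014 m and horizontal distance between thumbscrew and slot_top below 0.011 m and z of thumbscrew in the frame of slot_top below 0.005 m and angle between the x axis of thumbscrew and the x axis of slot_top, either way round above 1.1 rad and angle between thumbscrew's own z axis and vertical below 0.1 rad and linear speed of thumbscrew below 0.02 m/s); the robot touches nothing.
It fails at once if the thumbscrew pressed against the stand, the arm or the channel nut with more than 30 N (contact force between thumbscrew and stand above 30 N).
It fails at once if the knurled screw shifted by more than 15 mm from its parking slot (distance of knurled_screw from where it was at the start of the episode above 0.015 m).
It fails at once if the percolator, measuring cup, whisk, caddy, gas canister or mug shifted by more than 20 mm (distance of any of percolator, measuring_cup, whisk, caddy, gas_canister, mug from where it was at the start of the episode above 0.02 m).
It also fails if it takes over 72 s, if anything falls off the work surface, if the arm or the gripper's body presses on something with over 40 N, if the wrist force passes 120 N, or if a joint passes its speed limit or range.

## Working session

There is one attempt and no reset: what is moved stays moved. The work goes in short steps, Python scripts to look and compute and a tool call to move; the robot and the scene stay as the last step left them, time stands still between calls to the robot, and variables do not carry over. Pictures are saved under pics/ and viewed, at most 10 in all, crops included, and the job is handed in when it is done.

Besides the shell and the picture viewer there is one more tool, called after ">>>" as name(argument=value, ...), one argument or row to a line, values as JSON. servo_tool: Moves the arm, as the interface text tells. Shifts and turns lie within -1 to 1; 1 stands for 0.2 m of shift or 360 degrees of turn. Its arguments: {"type":"object","properties":{"rotation":{"type":"array","items":{"type":"array","items":{"type":"number","minimum":-1,"maximum":1}}},"slide":{"type":"array","items":{"type":"array","items":{"type":"number","minimum":-1,"maximum":1}}},"grip":{"type":"array","items":{"type":"number"}}},"required":["rotation","slide","grip"]}

```bash
ls; mkdir -p pics
cat > h.py <<'E'
import numpy as np, cv2
from bench import read_state, get_image, job_done
from scipy.spatial.transform import Rotation as R
def grab(name):
    s=read_state(); d=get_image(name); np.savez('pics/'+name+'.npz',pos=s['position'],rot=s['ee_rot'],**d); return d,s
def load(name): return np.load('pics/'+name+'.npz')
def cam2w(d):
    if 'hand_eye' in d:
        T=np.eye(4);T[:3,:3]=R.from_quat(d['rot']).as_matrix();T[:3,3]=d['pos']; return T@d['hand_eye']
    T=np.eye(4);T[:3,:3]=cv2.Rodrigues(d['rvec'])[0];T[:3,3]=np.ravel(d['tvec']); return np.linalg.inv(T)
def atz(d,u,v,z):
    M=cam2w(d);r=M[:3,:3]@np.linalg.inv(d['camera_matrix'])@[u,v,1];t=(z-M[2,3])/r[2];return M[:3,3]+t*r
def bydepth(d,u,v):
    M=cam2w(d);z=np.median(d['depth'][v-1:v+2,u-1:u+2]);return M[:3,:3]@(np.linalg.inv(d['camera_matrix'])@[u,v,1]*z)+M[:3,3]
def save(img,fn): cv2.imwrite('pics/'+fn,img[:,:,::-1])
E
python3 - <<'E'
from h import *
print(read_state())
d,s=grab('top'); save(d['image'],'top1.png')
E2=0
d,s=grab('side'); save(d['image'],'side1.png')
E
```

```text
pics
{'clock': 0.0, 'joints': array([-1.01340884e+00,  3.85548696e-01,  6.60511009e-03, -4.99486639e-04,
       -1.19402679e+00, -2.58597640e-01]), 'joint_vel': array([ 4.31456944e-04, -7.41922381e-04,  1.17849230e-03,  3.25767828e-05,
       -1.06219335e-04,  1.36213049e-03]), 'joint_efforts': array([ 1.03464827e-03, -3.92288303e+01,  1.88398272e+01,  4.18619201e+00,
       -4.74903005e-03, -1.40099324e-06]), 'position': array([ 183.81252824, -596.7291421 ,  230.21817064]), 'ee_rot': array([-1.48748621e-01,  9.88874417e-01,  1.08989839e-03, -2.18222279e-04]), 'contact_force': array([-0.03312561,  0.2687006 ,  0.02842923]), 'wrist_torque': array([ 0.01756949, -0.03884292, -0.03979122]), 'grasp_force': 0.0, 'gripper_width': 85.78344062938302}
```

View pics/top1.png

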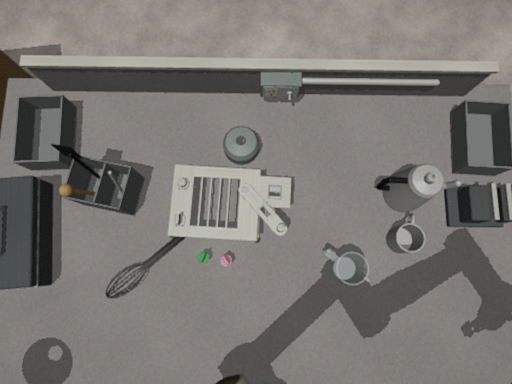

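The top view shows the stand at (170–262, 167–240) with its lug at (276,191). The arm's pivot is at about (244,188), its slot at about (265,211) and its stud at (281,227). Candidates for the thumbscrew are the flat tab at (180,218), the round knurled head at (183,183), the green look-alike at (203,257) and the pink one at (227,260). The flat-tabbed grey one at (180,218) fits the description, so I'll check it in a close crop.

Run:
```python
from h import *
d=load('top'); c=d['image'][158:248,165:299]; save(cv2.resize(c,None,fx=5.9,fy=5.9,interpolation=cv2.INTER_CUBIC),'topc.png')
for n,u,v,z in [('pivot',244,188,118),('slot',265,211,118),('stud',281,227,146),('win',275,191,111),('tab',180,218,143),('knurl',183,183,129)]:
    print(n,atz(d,u,v,z).round(1),bydepth(d,u,v).round(1))
```

```text
pivot [625.   37.7 118. ] [624.4  37.6 121. ]
slot [563.1 -19.4 118. ] [580.4 -22.7  -0.8]
stud [518.  -60.1 146. ] [517.9 -60.  146.7]
win [619.2 -46.3 111. ] [620.7 -46.7 103.4]
tab [538.4 201.1 143. ] [540.8 205.  123.3]
knurl [634.2 200.4 129. ] [634.5 200.7 127.8]
```

View pics/topc.png

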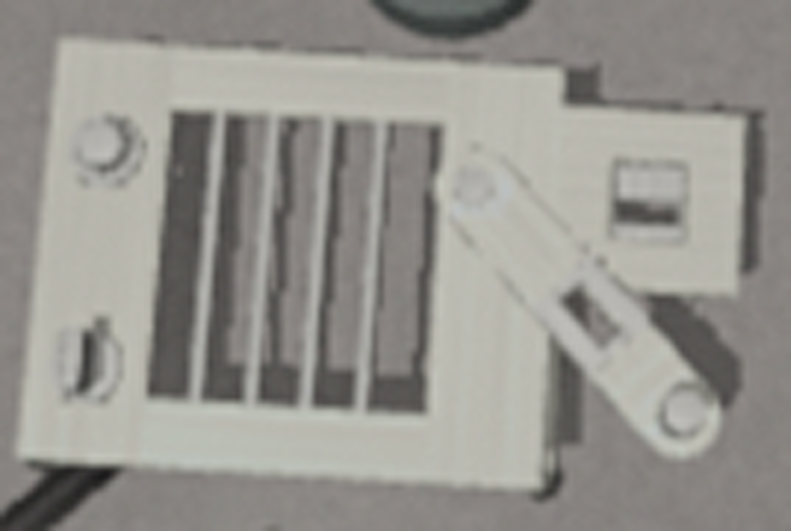

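The crop confirms it: the flat tab at crop (88,360) is grey, runs along stand x and has a semicircular flange. The knurled screw is at (105,147), the window at (649,200), the pivot at (476,187), the arm slot at (592,313) and the stud at (686,410). The deck's yaw is about -3°. I'll move above the arm for a closer wrist view.

>>> servo_tool(
  rotation=[
    [0, 0, 0],
    [0, 0, 0],
    [0, 0, 0.03],
    [0, 0, 0.06],
    [0, 0, 0.07],
    [0, 0, 0.07],
  ],
  slide=[
    [0, 0, 0.3],
    [0.1, 0.2, 0.5],
    [0.3, 0.5, 0.5],
    [0.5, 0.7, 0.5],
    [0.75, 1, 0.5],
    [0.75, 1, 0.5],
  ],
  grip=[1, 1, 1, 1, 1, 1],
)

```text
clock: 0.85
position: [335.5, -394.7, 331.2]
ee_rot: [-0.363, 0.932, 0.0, 0.0]
contact_force: [0.3, -0.7, 1.0]
gripper_width: 85.0
grasp_force: 0.0
```

>>> servo_tool(
  rotation=[
    [0, 0, 0],
    [0, 0, 0],
    [0, 0, 0],
    [0, 0, 0],
  ],
  slide=[
    [0.2, 0.25, 0],
    [0.4, 0.5, 0],
    [0.6, 0.75, 0],
    [0.75, 1, 0],
  ],
  grip=[1, 1, 1, 1],
)

```text
clock: 1.35
position: [484.7, -195.8, 330.8]
ee_rot: [-0.361, 0.933, 0.0, -0.0]
contact_force: [0.8, -0.4, -0.8]
gripper_width: 85.8
grasp_force: 0.0
```

>>> servo_tool(
  rotation=[
    [0, 0, 0],
    [0, 0, 0],
    [0, 0, 0],
    [0, 0, 0],
    [0, 0, 0],
  ],
  slide=[
    [0.1, 0.25, 0],
    [0.2, 0.5, 0],
    [0.3, 0.7, 0],
    [0.3, 0.7, 0],
    [0.3, 0.7, 0],
  ],
  grip=[1, 1, 1, 1, 1],
)

```text
clock: 1.98
position: [543.5, -57.6, 330.9]
ee_rot: [-0.361, 0.933, 0.0, -0.001]
contact_force: [0.0, -0.3, 0.3]
gripper_width: 85.4
grasp_force: 0.0
```

Run:
```python
from h import *
d,s=grab('wrist'); print(s['position'],s['ee_rot'],s['joints'],s['clock']); print(d['hand_eye'],d['camera_matrix'])
save(cv2.resize(d['image'],(768,576),interpolation=cv2.INTER_CUBIC),'w1.png')
```

```text
[543.48579967 -57.64016121 330.88380373] [-3.61110816e-01  9.32522722e-01  1.23318288e-04 -5.79698483e-04] [ 1.91040652e-01  1.96129175e-01 -9.39329078e-03 -3.77448173e-05
 -1.36645862e+00 -1.02291154e+00] 1.975
[[-9.52210164e-04 -9.59585027e-01 -2.81417250e-01  7.11434115e+01]
 [ 9.99999536e-01 -8.73026451e-04 -4.06750516e-04 -5.72961480e-01]
 [ 1.44627002e-04 -2.81417506e-01  9.59585414e-01 -1.41637604e+02]
 [ 0.00000000e+00  0.00000000e+00  0.00000000e+00  1.00000000e+00]] [[315.76117782   0.         257.95435359]
 [  0.         315.76117782 188.77795939]
 [  0.           0.           1.        ]]
```

View pics/w1.png

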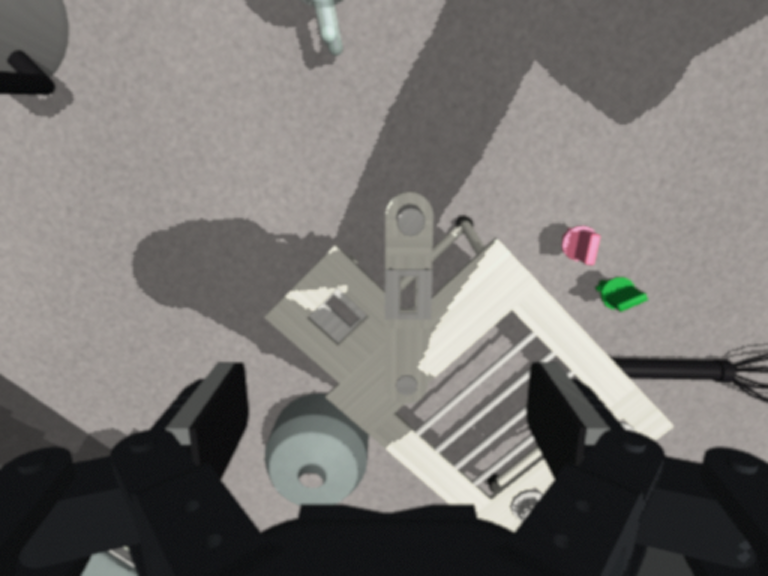

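The wrist view at 1.5x shows the stud top at (411,220), the arm slot at (408,292), the pivot at (405,385) and the lug window at (337,318).

Run:
```python
from h import *
d=load('wrist')
P={}
for n,u,v,z in [('pivot',405,385,118),('slot',408,292,118),('stud',411,220,146),('win',337,318,111)]:
    P[n]=atz(d,u/1.5,v/1.5,z); print(n,P[n].round(1),bydepth(d,int(u/1.5),int(v/1.5)).round(1))
for a in ('slot','stud','win'):
    v=(P[a]-P['pivot'])[:2]; print(a,np.hypot(*v),np.degrees(np.arctan2(v[1],v[0])))
s=load('top')
for n,u,v in [('TL',60,40),('TR',563,66),('BR',547,490),('BL',18,460),('win',649,200)]: print(n,atz(s,165+u/5.9,158+v/5.9,111).round(1))
c=d['image'][160:240,170:290]; save(cv2.resize(c,None,fx=6.6,fy=6.6,interpolation=cv2.INTER_CUBIC),'w1c.png')
```

```text
pivot [623.2  34.4 118. ] [621.7  32.9 120.1]
slot [562.2 -19.  118. ] [585.2   9.4  -1.2]
stud [517.1 -59.9 146. ] [516.7 -60.3 144.9]
win [618.6 -44.9 111. ] [621.9 -44.2 103.1]
slot 81.09109470887797 -138.76721294996645
stud 141.98707348919774 -138.3594264768961
win 79.46828983920928 -93.3016862891588
TL [689.1 227.8 111. ]
TR [679.7  -6.2 111. ]
BR [483.5  -0.9 111. ]
BL [494.1 236.8 111. ]
win [616.7 -46.3 111. ]
```

View pics/w1c.png

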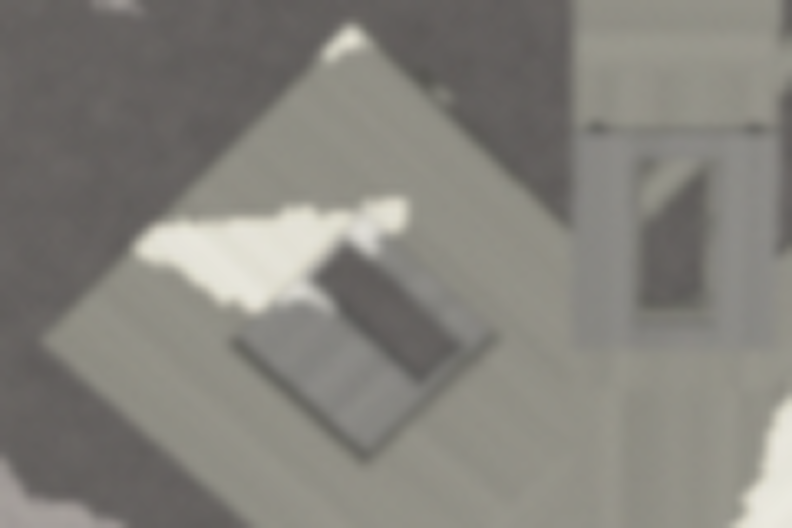

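The crop shows the nut's slot through the window, at crop (388,311), against the window's centre at crop (363,340). So the nut sits toward -x of the centre.

Run:
```python
from h import *
d=load('wrist')
f=lambda u,v,z: atz(d,170+u/6.6,160+v/6.6,z)
w=np.mean([f(232,340,111),f(365,462,111),f(497,338,111),f(357,218,111)],0)
c=np.array([f(318,272,104),f(350,240,104),f(460,350,104),f(422,382,104)]);n=c.mean(0)
t=np.radians(-3);X=np.array([np.cos(t),np.sin(t)]);Y=np.array([-X[1],X[0]])
print(w,n,'nut rel win, stand x,y',(n-w)[:2]@X,(n-w)[:2]@Y)
print(np.linalg.norm(c-np.roll(c,-1,0),axis=1))
sw=np.array([f(232,340,111),f(365,462,111),f(497,338,111),f(357,218,111)]);print(np.linalg.norm(sw-np.roll(sw,-1,0),axis=1), sw.round(1),c.round(1))
```

```text
[617.97489281 -44.98603748 111.        ] [612.85027998 -44.10370726 104.        ] nut rel win, stand x,y -5.163767329423418 0.6129195082989578
[ 8.77919459 29.59108083  9.74527203 28.98020024]
[34.11979844 35.26386189 34.19321712 33.47606536] [[634.1 -62.9 111. ]
 [636.1 -28.9 111. ]
 [600.9 -27.  111. ]
 [600.7 -61.2 111. ]] [[615.7 -58.8 104. ]
 [606.9 -58.5 104. ]
 [609.5 -29.  104. ]
 [619.2 -30.1 104. ]]
```

>>> servo_tool(
  rotation=[
    [0, 0, 0],
    [0, 0, 0],
    [0, 0, 0],
    [0, 0, 0],
    [0, 0, 0],
    [0, 0, 0],
  ],
  slide=[
    [-0.13, -0.012, -0.2],
    [-0.13, -0.012, -0.45],
    [-0.13, -0.012, -0.6],
    [-0.13, -0.012, -0.75],
    [-0.13, -0.012, -0.75],
    [-0.13, -0.012, -0.75],
  ],
  grip=[1, 1, 1, 1, 1, 1],
)

```text
clock: 2.78
position: [518.5, -60.7, 182.7]
ee_rot: [-0.361, 0.933, -0.001, 0.001]
contact_force: [-0.5, -0.5, 0.2]
gripper_width: 85.6
grasp_force: 0.0
```

Run:
```python
from h import *
d,s=grab('wrist'); print(s['position'],s['ee_rot'],s['contact_force'])
M=cam2w(load('wrist'))
# project stud top & grasp column
for p in ([517.3,-60,146],[*s['position'][:2],146]):
    q=np.linalg.inv(M)@np.r_[p,1]; k=d['camera_matrix']@q[:3]; print(k[:2]/k[2])
save(cv2.resize(d['image'],None,fx=1.5,fy=1.5,interpolation=cv2.INTER_CUBIC)[150:576,100:668],'w2.png')
```

```text
[518.54036862 -60.6504924  182.74644883] [-3.60648445e-01  9.32701108e-01 -5.24826647e-04  1.03279496e-03] [-0.47510841 -0.54591199  0.15503801]
[261.33100384 217.79305742]
[259.15615995 218.53341597]
```

View pics/w2.png

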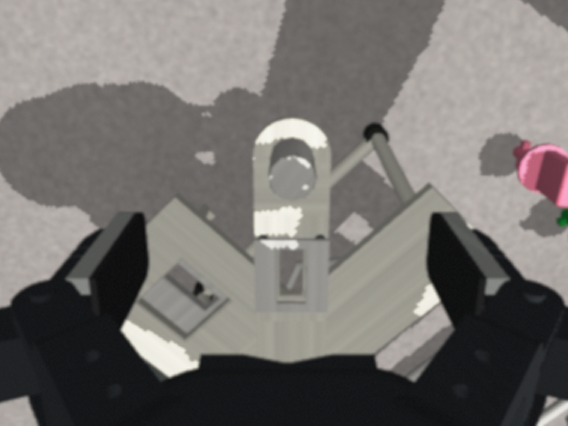

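The stud top is centred at crop (292,177), matching the prediction to within a millimetre, so I'll descend and grip.

>>> servo_tool(
  rotation=[
    [0, 0, 0],
    [0, 0, 0],
    [0, 0, 0],
    [0, 0, 0],
    [0, 0, 0],
    [0, 0, 0],
    [0, 0, 0],
    [0, 0, 0],
  ],
  slide=[
    [-0.005, 0.003, -0.15],
    [-0.005, 0.003, -0.295],
    [-0.005, 0.003, -0.295],
    [-0.005, 0.003, -0.295],
    [-0.005, 0.003, -0.295],
    [-0.005, 0.003, -0.295],
    [-0.005, 0.003, -0.295],
    [-0.005, 0.003, -0.295],
  ],
  grip=[1, 0.5, -0.2, -0.7, -1, -1, -1, -1],
)

```text
clock: 3.82
position: [518.2, -59.3, 124.4]
ee_rot: [-0.361, 0.932, -0.001, 0.002]
contact_force: [-0.5, 0.7, 6.2]
gripper_width: 18.1
grasp_force: 58.6
```

>>> servo_tool(
  rotation=[
    [0, 0, 0.02],
    [0, 0, 0.039],
    [0, 0, 0.059],
    [0, 0, 0.078],
    [0, 0, 0.098],
    [0, 0, 0.117],
    [0, 0, 0.117],
    [0, 0, 0.117],
  ],
  slide=[
    [0.063, -0.062, 0],
    [0.131, -0.114, 0],
    [0.205, -0.158, 0],
    [0.284, -0.192, 0],
    [0.366, -0.216, 0],
    [0.447, -0.23, 0],
    [0.447, -0.23, 0],
    [0.447, -0.23, 0],
  ],
  grip=[-1, -1, -1, -1, -1, -1, -1, -1],
)

```text
clock: 4.82
position: [608.6, -104.4, 124.4]
ee_rot: [-0.672, 0.74, -0.002, 0.002]
contact_force: [0.8, 4.0, 4.8]
gripper_width: 17.7
grasp_force: 58.5
```

>>> servo_tool(
  rotation=[
    [0, 0, 0],
    [0, 0, 0],
    [0, 0, 0],
    [0, 0, 0],
    [0, 0, 0],
    [0, 0, 0],
    [0, 0, 0],
    [0, 0, 0],
  ],
  slide=[
    [0, 0, 0],
    [0, 0, 0],
    [0, 0, 0],
    [0, 0, 0.15],
    [0, 0.1, 0.4],
    [0, 0.2, 0.6],
    [0, 0.3, 0.8],
    [0, 0.3, 0.8],
  ],
  grip=[0, 1, 1, 1, 1, 1, 1, 1],
)

```text
clock: 5.82
position: [607.7, -44.5, 286.4]
ee_rot: [-0.673, 0.74, -0.002, 0.003]
contact_force: [-0.6, -0.3, -0.5]
gripper_width: 85.1
grasp_force: 0.0
```

Run:
```python
from h import *
d,s=grab('wrist'); print(s['position'],s['ee_rot'],s['contact_force'],s['joints'])
c=d['image'][100:330,80:430]; save(cv2.resize(c,None,fx=2.25,fy=2.25,interpolation=cv2.INTER_CUBIC),'w3.png')
```

```text
[607.73576285 -44.46144055 286.41261131] [-0.67262657  0.73997154 -0.00245863  0.00309422] [-0.5689929  -0.28488277 -0.50316086] [ 1.92820812e-01  3.22494606e-01  5.26736920e-02  1.03686694e-03
 -1.29313450e+00 -2.88378059e-01]
```

View pics/w3.png

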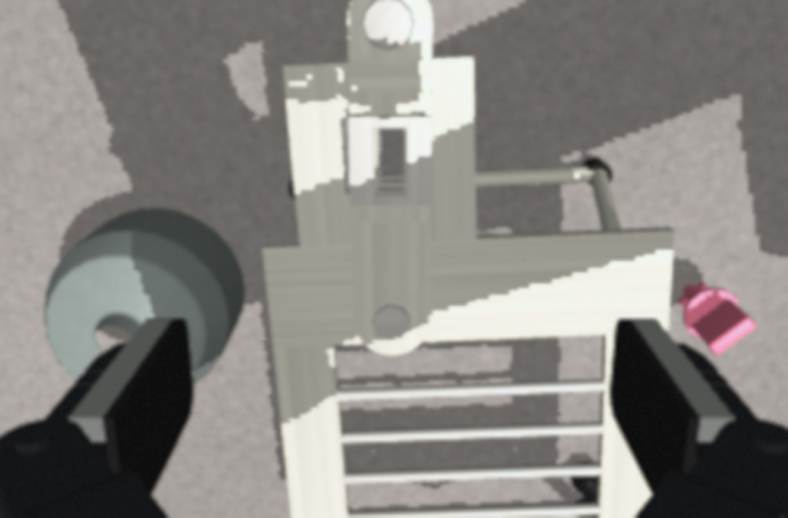

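The view shows the arm lying over the lug, with its slot at crop (392,160). I can see dark straight through the nut, so the two are nearly aligned. The stud is at (389,22) and the pivot at (392,322).

Run:
```python
from h import *
d=load('wrist')
f=lambda u,v,z: atz(d,80+u/2.25,100+v/2.25,z)
p,st=f(392,322,119),f(389,22,146); dv=(st-p)/np.linalg.norm((st-p)[:2])
print('pivot',p,'stud',st,np.linalg.norm((st-p)[:2]),np.degrees(np.arctan2(dv[1],dv[0])))
print('slot', f(392,160,124), 'from pivot+80',(p+80*dv).round(1),'from stud-60',(st-60*dv).round(1))
```

```text
pivot [621.50757057  34.636166   119.        ] stud [ 608.19281043 -104.94810896  146.        ] 140.21787565539674 -95.44888238918648
slot [613.4058092  -45.47283237 124.        ] from pivot+80 [613.9 -45.  134.4] from stud-60 [613.9 -45.2 134.4]
```

>>> servo_tool(
  rotation=[
    [0, 0, -0.03],
    [0, 0, -0.06],
    [0, 0, -0.09],
    [0, 0, -0.12],
    [0, 0, -0.15],
    [0, 0, -0.18],
    [0, 0, -0.2],
    [0, 0, -0.2],
  ],
  slide=[
    [0, 0.2, 0],
    [-0.1, 0.4, 0],
    [-0.2, 0.6, 0],
    [-0.3, 0.8, 0],
    [-0.35, 0.95, 0],
    [-0.35, 1, 0],
    [-0.35, 1, 0],
    [-0.35, 1, 0],
  ],
  grip=[1, 1, 1, 1, 1, 1, 1, 1],
)

```text
clock: 6.88
position: [535.7, 154.1, 280.7]
ee_rot: [-0.109, 0.994, -0.001, -0.001]
contact_force: [0.2, 0.8, 0.9]
gripper_width: 85.4
grasp_force: 0.0
```

>>> servo_tool(
  rotation=[
    [0, 0, -0.03],
    [0, 0, -0.046],
    [0, 0, -0.046],
    [0, 0, -0.046],
  ],
  slide=[
    [0, 0.22, 0],
    [0, 0.22, 0],
    [0, 0.22, 0],
    [0, 0.22, 0],
  ],
  grip=[1, 1, 1, 1],
)

```text
clock: 7.38
position: [536.1, 197.9, 281.9]
ee_rot: [0.035, 0.999, -0.0, -0.0]
contact_force: [-0.2, 0.0, 0.7]
gripper_width: 85.4
grasp_force: 0.0
```

Run:
```python
from h import *
d,s=grab('wrist'); print(s['position'],R.from_quat(s['ee_rot']).as_matrix()[:,1],s['joints'])
c=d['image'][130:330,120:400]; save(cv2.resize(c,None,fx=2.8,fy=2.8,interpolation=cv2.INTER_CUBIC),'w4.png')
```

```text
[536.12738448 197.92678066 281.87334423] [ 7.03200964e-02  9.97524301e-01 -5.94490906e-04] [ 6.37028223e-01  2.62571331e-01 -4.21663610e-02 -4.68840168e-05
 -1.26702575e+00 -2.27818892e+00]
```

View pics/w4.png

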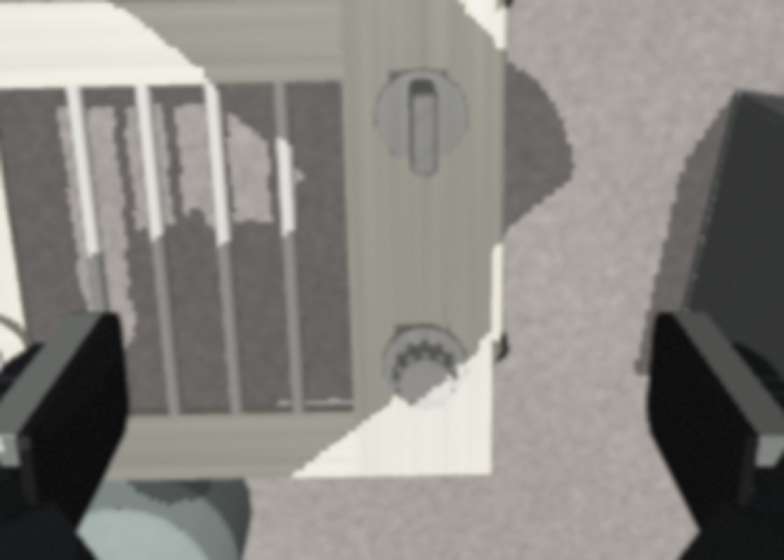

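The tab's top face is centred at crop (424,134), upright in the picture and so aligned with the fingers. Its flange is around (421,115). The knurled screw, with a round toothed head, is at (424,368).

Run:
```python
from h import *
d=load('wrist')
f=lambda u,v,z: atz(d,120+u/2.8,130+v/2.8,z)
print(f(424,134,143),f(421.5,112,115),np.linalg.norm(f(424,92,143)-f(424,176,143)),'delta mm',f(424,134,143)-d['pos'])
print(bydepth(d,int(120+424/2.8),int(130+140/2.8)))
```

```text
[537.88996611 209.8913374  143.        ] [536.94513783 210.19205623 115.        ] 28.365335204247764 delta mm [   1.76258162   11.96455674 -138.87334423]
[540.21915635 209.40785145 141.74969687]
```

>>> servo_tool(
  rotation=[
    [0, 0, 0],
    [0, 0, 0],
    [0, 0, 0],
    [0, 0, 0],
    [0, 0, 0],
    [0, 0, 0],
  ],
  slide=[
    [0.007, 0.06, -0.2],
    [0.007, 0.06, -0.45],
    [0.007, 0.06, -0.65],
    [0.007, 0.06, -0.76],
    [0.007, 0.06, -0.81],
    [0.007, 0.06, -0.81],
  ],
  grip=[1, 1, 1, 0.4, 0, -0.3],
)

```text
clock: 8.18
position: [537.7, 210.3, 120.3]
ee_rot: [0.036, 0.999, -0.0, -0.0]
contact_force: [0.1, -0.5, 1.5]
gripper_width: 32.2
grasp_force: 0.0
```

>>> servo_tool(
  rotation=[
    [0, 0, 0],
    [0, 0, 0],
    [0, 0, 0],
    [0, 0, 0],
    [0, 0, 0],
    [0, 0, 0],
  ],
  slide=[
    [0, 0, 0],
    [0, 0, 0],
    [0, 0, 0],
    [0, 0, 0],
    [0, 0, 0],
    [0, 0, 0],
  ],
  grip=[-0.6, -1, -1, -1, -1, -1],
)

```text
clock: 8.93
position: [538.4, 211.0, 121.8]
ee_rot: [0.036, 0.999, 0.001, 0.001]
contact_force: [-2.0, -0.9, 5.6]
gripper_width: 7.6
grasp_force: 61.5
```

>>> servo_tool(
  rotation=[
    [0, 0, 0],
    [0, 0, 0],
    [0, 0, 0],
    [0, 0, 0],
  ],
  slide=[
    [0, 0, 0.1],
    [0, 0, 0.22],
    [0, 0, 0.36],
    [0, 0, 0.36],
  ],
  grip=[-1, -1, -1, -1],
)

```text
clock: 9.43
position: [538.5, 211.3, 194.2]
ee_rot: [0.036, 0.999, 0.001, 0.002]
contact_force: [0.2, 0.3, -1.1]
gripper_width: 7.6
grasp_force: 60.7
```

>>> servo_tool(
  rotation=[
    [0, 0, 0.025],
    [0, 0, 0.05],
    [0, 0, 0.075],
    [0, 0, 0.1],
    [0, 0, 0.125],
    [0, 0, 0.15],
    [0, 0, 0.175],
    [0, 0, 0.2],
  ],
  slide=[
    [0.05, -0.15, 0],
    [0.1, -0.3, 0],
    [0.15, -0.45, 0],
    [0.2, -0.6, 0],
    [0.25, -0.75, 0],
    [0.3, -0.87, 0],
    [0.35, -0.95, 0],
    [0.38, -1, 0],
  ],
  grip=[-1, -1, -1, -1, -1, -1, -1, -1],
)

```text
clock: 10.42
position: [613.0, 9.6, 190.2]
ee_rot: [-0.56, 0.829, 0.001, -0.001]
contact_force: [1.0, -0.1, -0.7]
gripper_width: 7.4
grasp_force: 60.7
```

>>> servo_tool(
  rotation=[
    [0, 0, 0.025],
    [0, 0, 0.0464],
    [0, 0, 0.0464],
    [0, 0, 0.0464],
    [0, 0, 0.0464],
  ],
  slide=[
    [0, -0.15, 0],
    [0, -0.277, 0],
    [0, -0.277, 0],
    [0, -0.277, 0],
    [0, -0.277, 0],
  ],
  grip=[-1, -1, -1, -1, -1],
)

```text
clock: 11.05
position: [613.5, -44.0, 191.8]
ee_rot: [-0.673, 0.74, 0.0, -0.0]
contact_force: [-0.6, -0.3, -0.5]
gripper_width: 7.6
grasp_force: 60.7
```

Run:
```python
from h import *
s=read_state(); print(s['position'],R.from_quat(s['ee_rot']).as_matrix().round(3),s['contact_force'],s['wrist_torque'])
d,s=grab('wrist'); c=d['image'][130:330,120:400]; save(cv2.resize(c,None,fx=2.8,fy=2.8,interpolation=cv2.INTER_CUBIC),'w5.png')
```

```text
[613.46604189 -44.03713077 191.83186207] [[-0.094 -0.996 -0.001]
 [-0.996  0.094  0.   ]
 [-0.     0.001 -1.   ]] [-0.5657038  -0.29863353 -0.53852571] [ 0.04806915  0.01824383 -0.00013678]
```

View pics/w5.png

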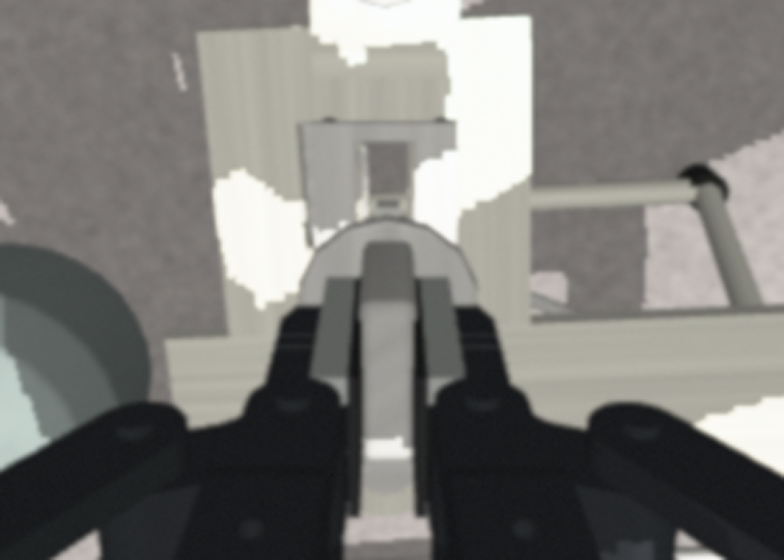

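The view shows the screw upright in the grip, with its flange apex at crop (388,220) and the arm slot at (388,165), so they are laterally in line. I'll check the axis numerically.

Run:
```python
from h import *
d=load('wrist')
f=lambda u,v,z: atz(d,120+u/2.8,130+v/2.8,z)
a=np.array([.094,.996,0])
print('axis', f(388,220,185)+17*a, 'slot far edge', f(388,141,124), 'slot centre guess', f(388,141,124)+15*a)
print('flange sides',f(302,295,185),f(476,295,185),'slot sides plate 14',f(357,170,124),f(415,170,124),'arm slot', f(367,170,118),f(412,170,118))
```

```text
axis [613.78370386 -44.85806326 185.        ] slot far edge [612.20474491 -60.22006107 124.        ] slot centre guess [613.61474491 -45.28006107 124.        ]
flange sides [629.21964165 -48.79170686 185.        ] [597.54100743 -45.76109622 185.        ] slot sides plate 14 [620.53833036 -53.56693916 124.        ] [606.25857619 -52.20140746 124.        ] arm slot [618.38184983 -51.55393788 118.        ] [606.98535062 -50.46412354 118.        ]
```

>>> servo_tool(
  rotation=[
    [0, 0, 0],
    [0, 0, 0],
    [0, 0, 0],
    [0, 0, 0],
  ],
  slide=[
    [0, 0, -0.07],
    [0, 0, -0.12],
    [0, 0, -0.135],
    [0, 0, -0.135],
  ],
  grip=[-1, -1, -1, -1],
)

```text
clock: 11.6
position: [613.5, -44.8, 164.9]
ee_rot: [-0.673, 0.74, 0.0, -0.0]
contact_force: [-0.1, -0.9, -2.1]
gripper_width: 7.7
grasp_force: 60.7
```

>>> servo_tool(
  rotation=[
    [0, 0, 0],
    [0, 0, 0],
    [0, 0, 0],
  ],
  slide=[
    [0, 0, -0.01],
    [0, 0, -0.02],
    [0, 0, -0.02],
  ],
  grip=[-1, -1, -1],
)

```text
clock: 11.98
position: [613.5, -44.8, 161.2]
ee_rot: [-0.673, 0.74, 0.0, -0.0]
contact_force: [0.0, 0.2, -1.5]
gripper_width: 7.7
grasp_force: 60.7
```

>>> servo_tool(
  rotation=[
    [0, 0, 0],
    [0, 0, 0],
    [0, 0, 0],
  ],
  slide=[
    [0, 0, -0.01],
    [0, 0, -0.02],
    [0, 0, -0.02],
  ],
  grip=[-1, -1, -1],
)

```text
clock: 12.35
position: [613.5, -44.8, 157.0]
ee_rot: [-0.673, 0.74, 0.0, -0.0]
contact_force: [-0.3, -0.4, -1.7]
gripper_width: 7.2
grasp_force: 60.7
```

>>> servo_tool(
  rotation=[
    [0, 0, 0],
    [0, 0, 0],
    [0, 0, 0],
  ],
  slide=[
    [0, 0, -0.015],
    [0, 0, -0.03],
    [0, 0, -0.03],
  ],
  grip=[-1, -1, -1],
)

```text
clock: 12.72
position: [613.3, -44.8, 150.9]
ee_rot: [-0.673, 0.74, 0.0, -0.0]
contact_force: [-0.8, 0.4, -0.8]
gripper_width: 7.5
grasp_force: 60.7
```

>>> servo_tool(
  rotation=[
    [0, 0, 0],
    [0, 0, 0],
    [0, 0, 0],
  ],
  slide=[
    [0, 0, -0.01],
    [0, 0, -0.02],
    [0, 0, -0.02],
  ],
  grip=[-1, -1, -1],
)

```text
clock: 13.1
position: [613.5, -44.8, 147.1]
ee_rot: [-0.673, 0.74, 0.0, -0.0]
contact_force: [0.7, -0.9, 0.3]
gripper_width: 7.7
grasp_force: 60.7
```

>>> servo_tool(
  rotation=[
    [0, 0, 0],
    [0, 0, 0],
  ],
  slide=[
    [0, 0, -0.01],
    [0, 0, -0.01],
  ],
  grip=[-1, -1],
)

```text
clock: 13.35
position: [613.5, -44.8, 145.1]
ee_rot: [-0.673, 0.74, 0.0, -0.0]
contact_force: [0.3, 0.4, -0.5]
gripper_width: 7.6
grasp_force: 60.7
```

>>> servo_tool(
  rotation=[
    [0, 0, 0],
    [0, 0, 0],
  ],
  slide=[
    [0, 0, -0.015],
    [0, 0, -0.015],
  ],
  grip=[-1, -1],
)

```text
clock: 13.6
position: [613.4, -44.8, 141.9]
ee_rot: [-0.673, 0.74, 0.0, -0.0]
contact_force: [0.5, 0.5, -0.9]
gripper_width: 7.7
grasp_force: 60.7
```

>>> servo_tool(
  rotation=[
    [0, 0, 0],
    [0, 0, 0],
    [0, 0, 0],
  ],
  slide=[
    [0, 0, -0.01],
    [0, 0, -0.02],
    [0, 0, -0.02],
  ],
  grip=[-1, -1, -1],
)

```text
clock: 13.98
position: [613.4, -44.8, 138.1]
ee_rot: [-0.673, 0.74, 0.0, -0.0]
contact_force: [1.4, 0.1, -1.2]
gripper_width: 8.2
grasp_force: 60.7
```

>>> servo_tool(
  rotation=[
    [0, 0, 0],
    [0, 0, 0],
    [0, 0, 0],
  ],
  slide=[
    [0, 0, -0.01],
    [0, 0, -0.02],
    [0, 0, -0.02],
  ],
  grip=[-1, -1, -1],
)

```text
clock: 14.35
position: [613.7, -44.8, 134.7]
ee_rot: [-0.673, 0.74, -0.0, -0.0]
contact_force: [-1.5, 0.4, 2.1]
gripper_width: 7.9
grasp_force: 61.1
```

>>> servo_tool(
  rotation=[
    [0, 0, 0],
    [0, 0, 0],
  ],
  slide=[
    [0, 0, -0.008],
    [0, 0, -0.008],
  ],
  grip=[-1, -1],
)

```text
clock: 14.6
position: [613.8, -44.8, 133.2]
ee_rot: [-0.673, 0.74, -0.0, 0.0]
contact_force: [-1.0, 1.4, 3.0]
gripper_width: 7.5
grasp_force: 61.4
```

>>> servo_tool(
  rotation=[
    [0, 0, 0],
    [0, 0, 0],
  ],
  slide=[
    [0, 0, -0.007],
    [0, 0, -0.007],
  ],
  grip=[-1, -1],
)

```text
clock: 14.85
position: [613.8, -44.8, 131.8]
ee_rot: [-0.673, 0.74, -0.0, 0.0]
contact_force: [-2.0, 0.7, 5.2]
gripper_width: 7.8
grasp_force: 61.6
```

>>> servo_tool(
  rotation=[
    [0, 0, 0],
    [0, 0, 0],
  ],
  slide=[
    [0, 0, -0.0035],
    [0, 0, -0.0035],
  ],
  grip=[-1, -1],
)

```text
clock: 15.1
position: [613.8, -44.8, 131.3]
ee_rot: [-0.673, 0.74, -0.0, 0.0]
contact_force: [-2.4, 0.5, 5.6]
gripper_width: 7.4
grasp_force: 61.7
```

>>> servo_tool(
  rotation=[
    [0, 0, 0],
    [0, 0, 0],
  ],
  slide=[
    [0, 0, -0.002],
    [0, 0, -0.002],
  ],
  grip=[-1, -1],
)

```text
clock: 15.35
position: [613.9, -44.8, 131.0]
ee_rot: [-0.673, 0.74, -0.0, 0.0]
contact_force: [-2.7, -0.2, 6.9]
gripper_width: 8.0
grasp_force: 61.7
```

>>> servo_tool(
  rotation=[
    [0, 0, -0.015],
    [0, 0, -0.03],
    [0, 0, -0.03],
  ],
  slide=[
    [0, 0, 0],
    [0, 0, 0],
    [0, 0, 0],
  ],
  grip=[-1, -1, -1],
)

```text
clock: 15.72
position: [614.2, -44.8, 131.1]
ee_rot: [-0.6, 0.8, -0.001, 0.001]
contact_force: [-1.5, 0.2, 6.6]
gripper_width: 7.9
grasp_force: 61.7
```

>>> servo_tool(
  rotation=[
    [0, 0, -0.02],
    [0, 0, -0.04],
    [0, 0, -0.05],
    [0, 0, -0.05],
  ],
  slide=[
    [0, 0, 0],
    [0, 0, 0],
    [0, 0, 0],
    [0, 0, 0],
  ],
  grip=[-1, -1, -1, -1],
)

```text
clock: 16.23
position: [614.4, -44.7, 131.2]
ee_rot: [-0.468, 0.884, -0.001, 0.001]
contact_force: [-0.8, 1.1, 6.5]
gripper_width: 7.8
grasp_force: 61.7
```

Run:
```python
from h import *
s=read_state(); print(s['wrist_torque'],s['contact_force'],s['position'],R.from_quat(s['ee_rot']).as_matrix()[:,1])
```

```text
[0.12344708 0.44396918 0.00119696] [-0.77834034  1.10870383  6.50878093] [614.37522251 -44.73308886 131.17813917] [-0.82684535  0.56242651 -0.00178655]
```

>>> servo_tool(
  rotation=[
    [0, 0, -0.025],
    [0, 0, -0.05],
    [0, 0, -0.075],
    [0, 0, -0.1],
    [0, 0, -0.125],
    [0, 0, -0.15],
    [0, 0, -0.17],
    [0, 0, -0.17],
  ],
  slide=[
    [0, 0, 0],
    [0, 0, 0],
    [0, 0, 0],
    [0, 0, 0],
    [0, 0, 0],
    [0, 0, 0],
    [0, 0, 0],
    [0, 0, 0],
  ],
  grip=[-1, -1, -1, -1, -1, -1, -1, -1],
)

```text
clock: 17.23
position: [614.5, -44.8, 131.2]
ee_rot: [0.047, 0.999, 0.0, 0.001]
contact_force: [-0.5, 1.3, 6.1]
gripper_width: 7.8
grasp_force: 61.7
```

Run:
```python
from h import *
s=read_state(); print(s['wrist_torque'],s['contact_force'],s['position'],R.from_quat(s['ee_rot']).as_matrix()[:,1],s['gripper_width'])
```

```text
[ 0.16710076  0.36455033 -0.05400578] [-0.46805231  1.27571482  6.07951564] [614.53552545 -44.77010187 131.23971443] [9.48109725e-02 9.95495286e-01 1.24896036e-04] 7.773093205707603
```

>>> servo_tool(
  rotation=[
    [0, 0, 0],
    [0, 0, 0],
    [0, 0, 0],
    [0, 0, 0],
    [0, 0, 0],
    [0, 0, 0],
  ],
  slide=[
    [0, 0, 0.004],
    [0, 0, 0.004],
    [0, 0, 0.004],
    [0, 0, 0.004],
    [0, 0, 0.004],
    [0, 0, 0.004],
  ],
  grip=[-1, -1, -0.7, -0.5, -0.3, -0.3],
)

```text
clock: 17.98
position: [613.5, -44.8, 130.7]
ee_rot: [0.047, 0.999, -0.0, -0.0]
contact_force: [-0.6, 0.2, -1.5]
gripper_width: 29.9
grasp_force: 0.0
```

>>> servo_tool(
  rotation=[
    [0, 0, 0],
    [0, 0, 0],
    [0, 0, 0],
    [0, 0, 0],
    [0, 0, 0],
    [0, 0, 0],
  ],
  slide=[
    [0, 0, 0.05],
    [0, 0, 0.15],
    [0, 0, 0.35],
    [0, 0.1, 0.6],
    [0, 0.1, 0.8],
    [0, 0.1, 0.8],
  ],
  grip=[-0.3, -0.3, -0.3, -0.3, 0.5, 1],
)

```text
clock: 18.73
position: [615.4, -24.6, 296.5]
ee_rot: [0.047, 0.999, 0.001, 0.005]
contact_force: [-0.8, -0.1, -1.3]
gripper_width: 65.1
grasp_force: 0.0
```

Run:
```python
from h import *
d,s=grab('wrist'); print(s['position'],s['contact_force'],s['clock'],cam2w(load('wrist'))[:3,3])
c=d['image'][100:300,120:400]; a=cv2.resize(c,(448,320),interpolation=cv2.INTER_CUBIC)
t,_=grab('top'); b=cv2.resize(t['image'][165:235,235:300],(298,320),interpolation=cv2.INTER_CUBIC)
save(np.hstack([a,b]),'w6.png')
```

```text
[615.37862134 -24.57031481 296.46904945] [-0.7888792  -0.07232929 -1.31023319] 18.725 [543.4467502  -18.26666683 437.3944285 ]
```

View pics/w6.png

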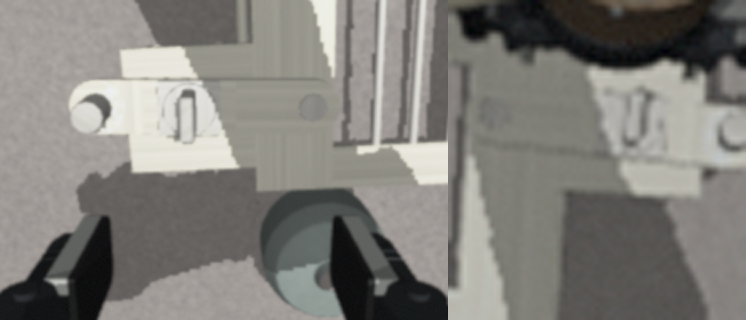

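The wrist view shows the screw at crop (187,115), standing in the arm with its tab across it. The stud at (90,112) and pivot at (313,107) are in line over the lug. I'll check the tab's height (about 153.5 mm expected) and hand in if it agrees.

Run:
```python
from h import *
d=load('wrist')
hs=[bydepth(d,120+int(u/1.6),100+int(v/1.6)).round(1) for u,v in ((187,112),(188,120),(188,130))]; print(hs)
z=np.median([h[2] for h in hs])
if 149<z<157.5 and np.abs(read_state()['joint_vel']).max()<.05: print(job_done())
else: print('no',z,read_state()['joint_vel'])
```

```text
[array([609.6, -44.4, 152.8]), array([614.6, -44. , 152.2]), array([620.2, -44.6, 152.7])]
the job is handed in; nothing more can be done
None
```

The pot arm is swung out over the lug window and the thumbscrew is locked down with its tab across the arm; I handed the job in at about 19 s and was not shown the verdict.

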